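Line up the bench supplies by height

TASK

Tidy the soldering supplies: stand the white bottle, the brown bottle, the solder reel and the red screw cap upright on the four round mats, one in the middle of each mat, in order of height. The tallest goes on the mat next to the black tip-cleaner tin, and they step down to the shortest at the other end of the row, beside the pot of tips. Do not tip any of them over.

Things in the scene. Friction and masses are not known exactly. Their poses are not given: they have to be found in the camera images.
- white_bottle_mid (a point): white plastic bottle with a blue cap, round, 48 mm across, 110 mm tall with its cap; may lean 3 degrees even when well stood down; straight body to about 75 mm up; 0.1 kg. The point is on its axis, half-way up; z along the axis. Starts upright on the bench in front of the strip, in any of four places.
- brown_bottle_mid (a point): brown bottle with a black cap, round, 34 mm across, 70 mm tall with its cap; may lean 3 degrees even when well stood down; straight body to about 45 mm up; 0.06 kg. The point is on its axis, half-way up; z along the axis. Starts upright on the bench in front of the strip, in any of four places.
- reel_mid (a point): reel of solder standing on its flange, round, flanges 54 mm across, 36 mm tall; it can be gripped across like a plain cylinder; 0.25 kg. The point is on its axis, half-way up; z along the axis. Starts upright on the bench in front of the strip, in any of four places.
- cap_mid (a point): red screw cap lying flat, a plain disc 31 mm across, 14 mm tall; 0.01 kg. The point is on its axis, half-way up; z along the axis. Starts upright on the bench in front of the strip, in any of four places.
- mat_a: round black rubber spot mat, 70 mm across, 3 mm thick, one of four in a row on a thin fixed wooden strip (90 x 510 x 4 mm). Origin: centre of its underside, on the strip (its top is 7 mm above the bench). Fixed. The mats are alike, about 88 mm apart (78 to 98); in the row they always follow one another as a, b, c, d, and the row runs roughly left to right, a on the left. 
- mat_b: round black rubber spot mat, 70 mm across, 3 mm thick, one of four in a row on a thin fixed wooden strip (90 x 510 x 4 mm). Origin: centre of its underside, on the strip (its top is 7 mm above the bench). Fixed. The mats are alike, about 88 mm apart (78 to 98); in the row they always follow one another as a, b, c, d, and the row runs roughly left to right, a on the left. 
- mat_c: round black rubber spot mat, 70 mm across, 3 mm thick, one of four in a row on a thin fixed wooden strip (90 x 510 x 4 mm). Origin: centre of its underside, on the strip (its top is 7 mm above the bench). Fixed. The mats are alike, about 88 mm apart (78 to 98); in the row they always follow one another as a, b, c, d, and the row runs roughly left to right, a on the left. 
- mat_d: round black rubber spot mat, 70 mm across, 3 mm thick, one of four in a row on a thin fixed wooden strip (90 x 510 x 4 mm). Origin: centre of its underside, on the strip (its top is 7 mm above the bench). Fixed. The mats are alike, about 88 mm apart (78 to 98); in the row they always follow one another as a, b, c, d, and the row runs roughly left to right, a on the left. 
- tin: black tip-cleaner tin with brass wool in the top, round, 68 mm across, 42 mm tall: it marks the end of the row where the tallest goes. Fixed on the strip at one end of the row, about 80 mm beyond the last mat; which end varies. Origin: centre of its underside, 4 mm above the bench.
- tip_pot: small beige pot holding soldering tips, round, 40 mm across, 58 mm tall: it stands at the end where the shortest goes. Fixed on the strip at one end of the row, about 80 mm beyond the last mat; which end varies. Origin: centre of its underside, 4 mm above the bench.
Things that resemble listed ones, but are neither listed nor needed, are in the scene too. Leave any orange look-alike of the part that bears white_bottle_mid alone.

How it is judged (in metres and radians):
At the end, for the whole second after the job is handed in: White bottle, brown bottle, reel and cap stand upright (within 0.2 rad) and released on the four mats in this order, the white bottle on the mat next to the tin, each with its axis within 12 mm of its mat's centre and its underside on the mat (((horizontal distance between tin and mat_a below 0.13 m and horizontal distance between white_bottle_mid and mat_a below 0.012 m and horizontal distance between brown_bottle_mid and mat_b below 0.012 m and horizontal distance between reel_mid and mat_c below 0.012 m and horizontal distance between cap_mid and mat_d below 0.012 m) or (horizontal distance between tin and mat_d below 0.13 m and horizontal distance between white_bottle_mid and mat_d below 0.012 m and horizontal distance between brown_bottle_mid and mat_c below 0.012 m and horizontal distance between reel_mid and mat_b below 0.012 m and horizontal distance between cap_mid and mat_a below 0.012 m)) and height (world z) of white_bottle_mid between 0.059 and 0.068 m and angle between each of white_bottle_mid, brown_bottle_mid, reel_mid, cap_mid's own z axis and vertical below 0.2 rad and distance of each of white_bottle_mid, brown_bottle_mid, reel_mid, cap_mid from where it was at the start of the episode above 0.03 m and height (world z) of brown_bottle_mid between 0.039 and 0.048 m and height (world z) of reel_mid between 0.022 and 0.031 m and height (world z) of cap_mid between 0.011 and 0.02 m); the robot touches nothing.
It fails at once if a supply is tipped over (more than 0.6 rad) (angle between any of white_bottle_mid, brown_bottle_mid, reel_mid, cap_mid's own z axis and vertical above 0.6 rad).
It also fails if it takes over 106 s, if anything falls off the work surface, if the arm or the gripper's body presses on something with over 40 N, if the wrist force passes 120 N, or if a joint passes its speed limit or range.

ROBOT

A 7-joint arm with a two-finger parallel gripper is mounted at the origin on the work surface; the furniture and walls round the work are solid. World frame = base frame: x ahead of the robot, y to its left, z up, the work surface at z = 0. Lengths are in mm, angles in degrees, forces in N, time in s.
With the tool pointing down it reaches from about 400 to 850 mm from the base axis. Payload 4.5 kg.
Tool frame: the origin (TCP) lies at the very end of the fingers, on their centre line; the grasp point (between the pads) lies 19 mm behind it; z points along the fingers, y is the line along which they close (so a half turn about z gives the same grasp; the last joint's range is limited). The gripper opens to 88 mm and grips with 3 to 60 N. Pads are 18 mm wide; open, the fingers measure 123 mm over their backs; the gripper's body (75 mm by 187 mm) begins 45 mm behind the grasp point.
Start: joints at [76.421, 39.483, -11.15, 89.685, 9.013, 51.709, -12.324], TCP at [167.217, -602.239, 238.743] pointing down, gripper open.
Joint ranges: [-172.22, 172.22], [-26.19, 119.32], [-84.43, 86.54], [7.71, 146.69], [-57.33, 237.33], [2.42, 119.75], [-152.13, 152.13]. Speed limits (degrees/s): [147.25, 147.25, 180, 180, 180, 180, 180].

INTERFACE

Orientations are given as a 3x3 rotation matrix whose columns are the frame's x, y, z axes.
In Python, from workcell import state, viewer, workorder gives the robot as it stands.
- The arm moves only by the tool move_arm, never from a script. Its argument "deltas" is one flat list of numbers, 5 for each row, row after row: the shift along the world's x, y, z in cm, then the turn about the world's z in rad, then the opening, from -1 (shut) to 1 (fully open). A call has 1 to 12 rows; each row is the pose to reach, as a shift and turn from the pose commanded when the call began; what a row does not reach only later rows make up. A row lasts 1/8 s, in which the tool goes at most 62.5 mm and 10.7 degrees, less where a joint would pass 70% of its speed; a pose out of reach is approached as far as the arm can. A call with a gripper value outside its range is refused whole. The fingers move at their own pace and stop on an object; "grip_force" is the grip in N (left out, the last holds). Time passes only in rows, so rows that repeat a pose let the fingers close. It gives the time, the measured TCP pose, the force, the opening and the grip force at its end, in the units of the state.
- state(): the state, without advancing time (a new reading comes with each control period).
- viewer.grab_frame(name): name is "scene" or "side" or "wrist"; returns the picture (480x640x3 uint8, red, green, blue); there is no depth.
- viewer.calibration(name): a dict with "vertical_fov" (degrees; the focal length in pixels is half the picture's height over the tangent of half this angle, whatever the lens; pixels are square), "cx", "cy" (the principal point, pixels), "position" and "attitude" of the camera in the world. Camera axes: x right, y up, looking along -z (the intrinsics and any distortion apply to the point x, -y, -z); pixel columns grow to the right and rows downward; lengths in mm; the calibration is good to about 2 mm. A picture is of the moment at which its call begins: read the wrist's pose just before it. calibration takes no time and is no camera call; for the wrist camera it gives the pose at the moment of the call.
- workorder.job_done(): hands the job in; it is judged then, once.
The state is a dict: "t": time; "qpos": joint angles; "dq": joint speeds; "effort": joint torques, N m; "tool_pos": TCP position; "tool_rot": TCP orientation; "contact_force": force on the tool from outside, world axes, zero at the start; "moment": the same for the moment, N m; "width": finger opening in mm; "grip_force": force on a finger pad.
Only numpy, scipy, OpenCV 4.12 (cv2) and the standard library are available. Lean on these libraries where they do the work, as an engineer would, in place of code of your own. Each camera call takes 0.05 s, during which the arm holds its last target. There are 200 camera calls.

## Working session

There is one attempt and no reset: what is moved stays moved. The work goes in short steps, Python scripts to look and compute and a tool call to move; the robot and the scene stay as the last step left them, time stands still between calls to the robot, and variables do not carry over. Pictures are saved under pics/ and viewed, at most 14 in all, crops included, and the job is handed in when it is done.

Besides the shell and the picture viewer there is one more tool, called as name(argument=value, ...), one argument or row to a line, values as JSON. move_arm: Moves the arm, as the interface text tells. Its arguments: {"type":"object","properties":{"deltas":{"type":"array"},"grip_force":{"type":"number"}},"required":["deltas"]}

```bash
mkdir -p pics; ls; python3 - <<'E'
from workcell import state, viewer
import cv2, numpy as np, json
for n in("scene","side"):
    f=viewer.grab_frame(n); cv2.imwrite(f"pics/{n}0.png",f[:,:,::-1]); print(n,viewer.calibration(n))
print(viewer.calibration("wrist"))
s=state();print(s["tool_pos"],s["tool_rot"],s["width"],s["t"])
E
```

```text
pics
scene {'vertical_fov': 53.11032333820468, 'cx': 325.86341110501945, 'cy': 234.61459247333235, 'position': array([  77.45100117, -186.53727796,  871.08102638]), 'attitude': array([[ 0.27128321,  0.82883   , -0.48933245],
       [-0.96245524,  0.22871811, -0.14617774],
       [-0.0092373 ,  0.51061615,  0.85975916]])}
side {'vertical_fov': 55.04948414512139, 'cx': 317.57637678973765, 'cy': 244.0196690428673, 'position': array([ 355.93710617, -780.15397198,  462.77449995]), 'attitude': array([[ 0.97623394,  0.08809437, -0.19800677],
       [-0.21618495,  0.45997693, -0.86121153],
       [ 0.01521066,  0.88355   ,  0.46808976]])}
{'vertical_fov': 69.74599319329234, 'cx': 321.68223278164334, 'cy': 238.80275474416422, 'position': array([ 249.53891125, -579.22505077,  384.81345084]), 'attitude': array([[ 0.26633986,  0.91156452,  0.31323026],
       [-0.96387839,  0.25229946,  0.08534298],
       [-0.00123219, -0.32464612,  0.94583475]])}
[ 167.00272292 -601.71605741  238.00239274] [[ 9.63542943e-01  2.67553187e-01 -5.37093285e-04]
 [ 2.67553701e-01 -9.63541778e-01  1.50318423e-03]
 [-1.15330088e-04 -1.59208385e-03 -9.99998726e-01]] 88.2844561353241 0.1
```

View pics/scene0.png

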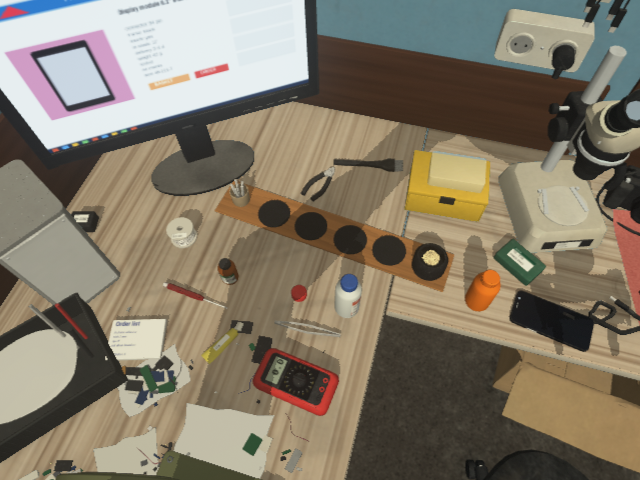

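View pics/side0.png

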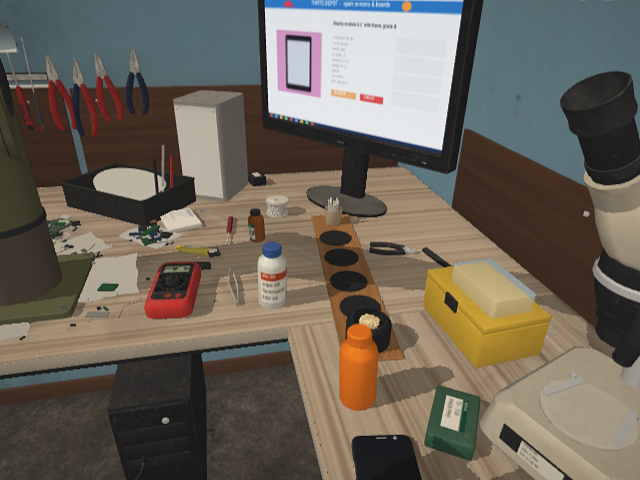

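Scene view: the pot is at (240,190), mats a to d at (274,213), (311,226), (349,239) and (389,250), and the tin at (430,262). So the white bottle goes on d, brown on c, reel on b and cap on a. The supplies are the reel (181,232), brown bottle (228,271), red cap (299,293) and white bottle with blue cap (347,296). The orange bottle (483,290) is a decoy. The multimeter and screwdriver are red too, but neither is a disc.

```bash
cat > h.py <<'E'
import numpy as np, cv2
from workcell import state, viewer
def ray(c,uv):
    f=240/np.tan(np.radians(c["vertical_fov"]/2))
    d=np.array([(uv[0]-c["cx"])/f,-(uv[1]-c["cy"])/f,-1.])
    return np.array(c["position"]),np.array(c["attitude"])@d
def onz(c,uv,z):
    p,d=ray(c,uv); return p+d*(z-p[2])/d[2]
def proj(c,P):
    f=240/np.tan(np.radians(c["vertical_fov"]/2))
    q=np.array(c["attitude"]).T@(np.array(P)-c["position"]); return np.array([c["cx"]-f*q[0]/q[2],c["cy"]+f*q[1]/q[2]])
def tri(c1,a,c2,b):
    p,d=ray(c1,a);q,e=ray(c2,b);d/=np.linalg.norm(d);e/=np.linalg.norm(e)
    s=np.linalg.lstsq(np.c_[d,-e],q-p,rcond=None)[0];A=p+s[0]*d;B=q+s[1]*e
    return (A+B)/2,np.linalg.norm(A-B)
def blob(m,near,mina=15):
    "centroid, area, bbox of blob nearest to a pixel"
    n,_,st,ce=cv2.connectedComponentsWithStats(m.astype(np.uint8))
    k=min((i for i in range(1,n) if st[i,4]>=mina),key=lambda i:np.hypot(*(ce[i]-near)))
    return ce[k],st[k,4],st[k,:4]
def hsv(im): return [x.astype(int) for x in cv2.split(cv2.cvtColor(im,cv2.COLOR_RGB2HSV))]
def masks(im):
    h,s,v=hsv(im)
    return dict(blue=(h>100)&(h<130)&(s>110)&(v>60),red=((h<6)|(h>174))&(s>150)&(v>90),
      brown=(h<18)&(s>110)&(v>25)&(v<130),dark=(v<55),white=(s<60)&(v>140))
E
python3 - <<'E'
from h import *
S=cv2.imread("pics/scene0.png")[:,:,::-1].copy();D=cv2.imread("pics/side0.png")[:,:,::-1].copy()
cs,cd=viewer.calibration("scene"),viewer.calibration("side");ms,md=masks(S),masks(D)
M=[]
for n,p in zip("abcd",[(274,213),(311,226),(349,239),(389,250)]):
    c,a,b=blob(ms["dark"],p);P=onz(cs,c,7);M.append(P);print("mat",n,c.round(1),a,P.round(1))
print("spacing",[np.linalg.norm(M[i+1]-M[i]).round(1) for i in range(3)])
for n,k,p,q in[("blue","blue",(348,282),(272,249)),("brown","brown",(228,273),(257,227)),("cap","red",(299,293),None),("reel","white",(181,232),(277,205)),]:
    c,a,b=blob(ms[k],p);print(n,c.round(1),a,b,end=" ")
    if q:
        e,a2,b2=blob(md[k],q);print(e.round(1),a2,b2,*tri(cs,c,cd,e))
    else: print(onz(cs,c,14))
o=[cv2.resize(S[y-45:y+45,x-60:x+60],None,fx=3,fy=3,interpolation=2) for x,y in[(347,296),(483,290),(220,255),(300,290)]]
cv2.imwrite("pics/crop1.png",np.vstack([np.hstack(o[:2]),np.hstack(o[2:])])[:,:,::-1])
E
```

```text
mat a [273.9 213.4] 642 [590.5  82.6   7. ]
mat b [310.5 225.8] 696 [581.6  -2.4   7. ]
mat c [349.7 239.4] 724 [571.3 -90.5   7. ]
mat d [388.7 250.1] 737 [ 567.9 -173.8    7. ]
spacing [np.float64(85.5), np.float64(88.7), np.float64(83.4)]
blue [348.7 282.7] 228 [341 274  16  18] [271.6 249.6] 237 [263 242  18  16] [ 430.93543912 -121.18269931  102.06500548] 0.6590235303981363
brown [229.1 270.4] 170 [218 260  21  20] [257.5 227.1] 311 [248 215  17  27] [428.57570526 117.29096538  29.05769698] 1.208816978780157
cap [298.7 293. ] 198 [292 285  15  17] [424.6420796  -25.76917797  14.        ]
reel [181.  232.3] 676 [166 217  31  31] [274.9 204.7] 311 [266 195  22  23] [484.96680273 247.45702945  23.24983752] 1.4533930025080293
```

View pics/crop1.png

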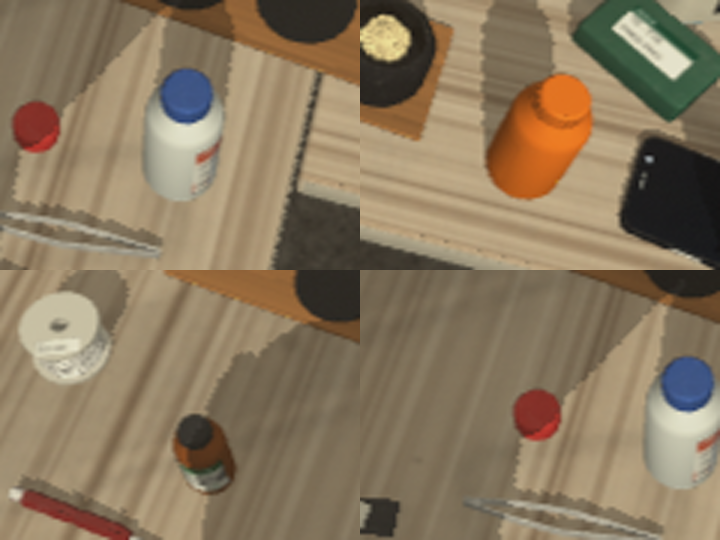

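The crop confirms the choice: white bottle with blue cap, brown bottle, two-flanged reel and plain red disc. The orange bottle is a lookalike to leave alone. The measured heights, mat spacings and reach all agree with the description. I'm moving above the white bottle, turned so the fingers close across the row.

move_arm(
  deltas=[3,5,0,0.12,1,6,10,0,0.27,1,9,15,0,0.42,1,12,20.5,0,0.57,1,15,26,0,0.72,1,18,32,0,0.87,1,21,38,0,1.02,1,24,43,-1,1.15,1,26.4,48.1,-2,1.21,1,26.4,48.1,-2,1.21,1,26.4,48.1,-2,1.21,1,26.4,48.1,-2,1.21,1],
)

```text
t: 1.6
tool_pos: [430.3, -123.0, 218.7]
tool_rot: [[0.093, 0.996, -0.001], [0.996, -0.093, -0.001], [-0.001, -0.001, -1.0]]
contact_force: [0.1, -0.3, -0.3]
width: 88.2
grip_force: 0.0
```

```bash
python3 - <<'E'
from h import *
cw=viewer.calibration("wrist");f=viewer.grab_frame("wrist");cv2.imwrite("pics/w1.png",f[:,:,::-1])
np.save("w1.npy",cw,allow_pickle=True)
s=state();print(s["t"],s["tool_pos"].round(1),s["tool_rot"].round(3).tolist(),cw["position"])
cs,cd=viewer.calibration("scene"),viewer.calibration("side")
print("screen corner",tri(cs,(317,95),cd,(455,172)))
print("blue",onz(cw,blob(masks(f)["blue"],proj(cw,(431,-121,110)))[0],110), proj(cw,(431,-121,110)))
for p in[(590,83,7),(582,-2,7),(571,-90,7),(566,-174,7),(425,-26,14)]:print(proj(cw,p).round())
E
```

```text
1.65 [ 430.4 -123.   218.7] [[0.093, 0.996, -0.001], [0.996, -0.093, -0.001], [-0.001, -0.0, -1.0]] [439.04901125 -38.34131522 365.42678958]
screen corner (array([828.75491523,  48.6991324 , 146.77393563]), np.float64(17.844080651262328))
blue [ 433.22786354 -118.85101738  110.        ] [321.52371149 232.7191933 ]
[484. -47.]
[470.  64.]
[455. 160.]
[448. 238.]
[306. 108.]
```

View pics/w1.png

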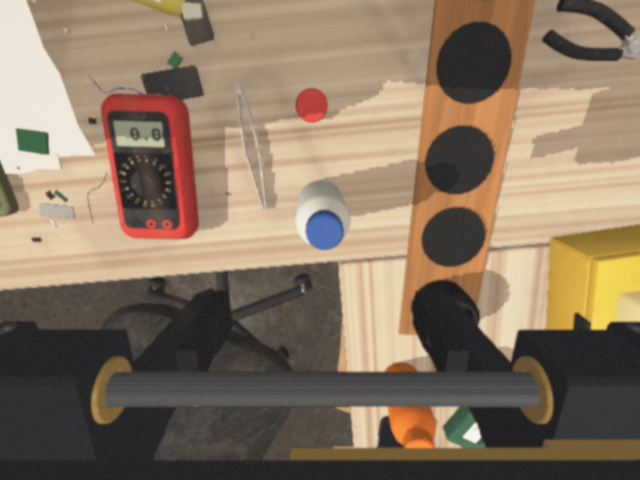

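The wrist view shows mats b, c and d at about (474,62), (460,159) and (453,237), the red cap at (311,105) and the blue bottle cap at (325,230). I'll measure the mats here.

```bash
python3 - <<'E'
from h import *
cw=np.load("w1.npy",allow_pickle=True).item();f=cv2.imread("pics/w1.png")[:,:,::-1].copy();m=masks(f)
for n,p in[("b",(474,62)),("c",(460,159)),("d",(453,237))]:
    c,a,b=blob(m["dark"],p,200);mid=(b[0]+b[2]/2-.5,b[1]+b[3]/2-.5);print(n,c.round(1),a,b,onz(cw,c,7).round(1),onz(cw,mid,7).round(1))
c,a,b=blob(m["red"],(311,105));print(c,a,b,onz(cw,c,12).round(1))
E
```

```text
b [473.7  60.5] 4255 [438  23  72  78] [585.2   0.6   7. ] [ 5.851e+02 -2.000e-01  7.000e+00]
c [456.1 162. ] 2116 [427 128  65  63] [571.9 -91.6   7. ] [574.7 -88.9   7. ]
d [451.8 236.9] 1371 [424 209  59  55] [ 569.8 -172.7    7. ] [ 571.1 -171.7    7. ]
[311.18372703 104.95800525] 762 [297  89  30  33] [430.2 -23.8  12. ]
```

move_arm(
  deltas=[0.2,0.3,-4,0,1,0.2,0.3,-8,0,1,0.2,0.3,-12,0,1,0.2,0.3,-16.2,0,1,0.2,0.3,-16.6,0,1,0.2,0.3,-16.6,0,1,0.2,0.3,-16.6,0,-0.3,0.2,0.3,-16.6,0,-0.3,0.2,0.3,-16.6,0,-0.3,0.2,0.3,-16.6,0,-0.3,0.2,0.3,-16.6,0,-0.3,0.2,0.3,-16.6,0,-0.3],
  grip_force=12,
)

```text
t: 3.15
tool_pos: [432.9, -118.3, 52.9]
tool_rot: [[0.09, 0.996, -0.001], [0.996, -0.09, -0.0], [-0.0, -0.0, -1.0]]
contact_force: [-0.9, 0.4, 4.1]
width: 47.5
grip_force: 11.7
```

The bottle is held: 47.5 mm between the pads against 48 expected. Next I'll lift it and carry it to mat d.

move_arm(
  deltas=[0,0,2,0,-0.3,0,0,5,0,-0.3,3,-1.2,6,0,-0.3,7,-2.7,6,0,-0.3,11,-4.2,6,0,-0.3,13.7,-5.3,6,0,-0.3,13.7,-5.3,6,0,-0.3,13.7,-5.3,6,0,-0.3],
)

```text
t: 4.15
tool_pos: [568.6, -170.7, 112.1]
tool_rot: [[0.089, 0.996, -0.003], [0.996, -0.089, 0.0], [0.0, -0.003, -1.0]]
contact_force: [-0.7, 0.2, -1.5]
width: 47.5
grip_force: 11.7
```

```bash
python3 - <<'E'
from h import *
s=state();print(s["tool_pos"].round(1),s["width"],s["grip_force"])
cs,cd=viewer.calibration("scene"),viewer.calibration("side")
S=viewer.grab_frame("scene");D=viewer.grab_frame("side")
cv2.imwrite("pics/s2.png",np.hstack([S[180:330,300:500],D[150:300,230:430]])[:,:,::-1].repeat(2,0).repeat(2,1))
E
```

```text
[ 568.6 -170.7  112.1] 47.50548950125012 11.735673109978961
```

View pics/s2.png

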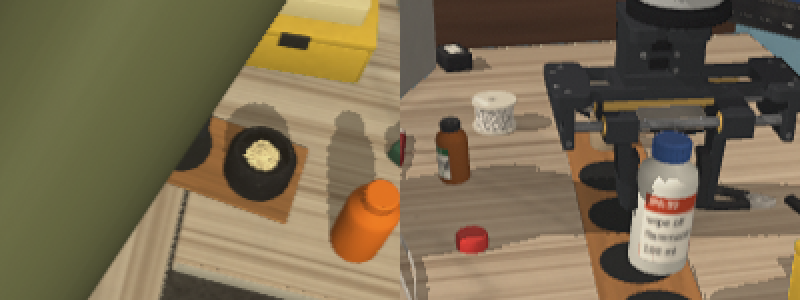

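The side view shows the white bottle held upright over the strip. Next I'll lower it onto mat d and release it.

move_arm(
  deltas=[0,0,-2,0,-0.3,0,0,-4,0,-0.3,0,0,-4.9,0,-0.3,0,0,-5.2,0,-0.3,0,0,-5.2,0,-0.3,0,0,-5.2,0,0.3,0,0,-5.2,0,0.7,0,0,-5.2,0,0.7,0,0,0,0,1,0,0,5,0,1,0,0,9,0,1],
)

```text
t: 5.62
tool_pos: [570.6, -171.2, 204.9]
tool_rot: [[0.09, 0.996, 0.002], [0.996, -0.09, -0.0], [-0.0, 0.002, -1.0]]
contact_force: [1.0, -0.3, -0.4]
width: 88.1
grip_force: 0.0
```

move_arm(
  deltas=[-3,6,0,0,1,-6,12,0,0,1,-9,18,0,0,1,-11.5,23.5,0,0,1,-14,28.9,0,0,1,-14,28.9,0,0,1,-14,28.9,0,0,1],
)

```text
t: 6.5
tool_pos: [430.3, 117.9, 202.9]
tool_rot: [[0.088, 0.996, 0.0], [0.996, -0.088, -0.0], [-0.0, 0.001, -1.0]]
contact_force: [0.0, -0.1, -0.1]
width: 88.2
grip_force: 0.0
```

```bash
python3 - <<'E'
from h import *
cw=viewer.calibration("wrist");f=viewer.grab_frame("wrist");cv2.imwrite("pics/w2.png",f[:,:,::-1])
np.save("w2.npy",cw,allow_pickle=True);s=state();print(s["tool_pos"].round(1))
D=viewer.grab_frame("side");cd=viewer.calibration("side");cs=viewer.calibration("scene");S=viewer.grab_frame("scene")
cv2.imwrite("pics/s3.png",np.hstack([S[120:420,100:500],D[120:420,200:600]])[:,:,::-1])
b=blob(masks(D)["blue"],proj(cd,(569,-172,100)))[0];a=blob(masks(S)["blue"],proj(cs,(569,-172,100)))[0];print(tri(cs,a,cd,b))
for n,P in[("brown",(430,118,70)),("reel",(487,248,36)),("a",(592,84,7)),("b",(583,-1,7))]:print(n,proj(cw,P).round())
E
```

```text
[430.7 116.7 202.8]
(array([ 569.55944094, -174.48540547,  108.92819764]), np.float64(0.9266271921235114))
brown [320. 226.]
reel [376.  56.]
a [479. 226.]
b [466. 299.]
```

View pics/w2.png

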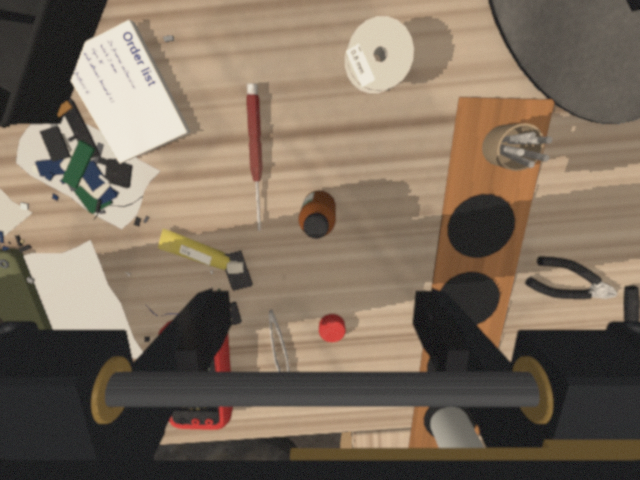

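View pics/s3.png

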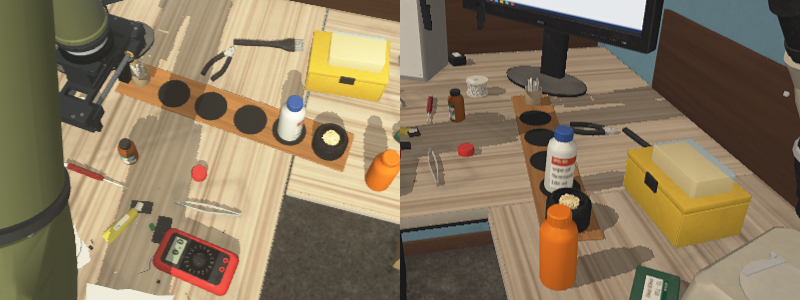

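The white bottle stands on mat d, about 2 mm from its centre in the same camera's measure. In the wrist view the brown bottle's cap is at (315,225), the reel's hub hole at (380,54), mat a at (481,226) and the red cap at (332,328).

```bash
python3 - <<'E'
from h import *
cw=np.load("w2.npy",allow_pickle=True).item();f=cv2.imread("pics/w2.png")[:,:,::-1].copy();m=masks(f);h,s,v=hsv(f)
c,a,b=blob(m["dark"],(481,226),200);print("a",c,a,b,onz(cw,c,7).round(1),onz(cw,(b[0]+b[2]/2,b[1]+b[3]/2),7).round(1))
c,a,b=blob(m["dark"],(470,298),200);print("b",c,a,b,onz(cw,c,7).round(1))
c,a,b=blob(v<60,(315,225),60);print("brcap",c,a,b,onz(cw,c,70).round(1))
c,a,b=blob((v<130),(380,54),20);print("hub",c,a,b,onz(cw,c,36).round(1))
c,a,b=blob((s<75)&(v>150),(378,54),400);print("reel",c,a,b,onz(cw,(b[0]+b[2]/2,b[1]+b[3]/2),34).round(1))
c,a,b=blob(m["red"],(332,328));print("cap",c,a,b,onz(cw,c,13).round(1))
E
```

```text
a [480.83002561 225.74167734] 3124 [448 195  66  62] [594.1  84.4   7. ] [594.3  84.1   7. ]
b [480.83002561 225.74167734] 3124 [448 195  66  62] [594.1  84.4   7. ]
brcap [316.20679012 224.10493827] 324 [305 213  23  25] [426.6 120.1  70. ]
hub [380.06382979  53.61702128] 94 [375  48  10  13] [490.5 249.3  36. ]
reel [331.55616309  63.94286821] 23227 [149   0 395 131] [462.9 243.3  34. ]
cap [331.62410072 328.07374101] 556 [319 315  26  27] [429.9 -20.7  13. ]
```

move_arm(
  deltas=[-0.2,0.15,-4,0,0.4,-0.2,0.15,-8,0,0.4,-0.2,0.15,-12,0,0.4,-0.2,0.15,-16,0,0.4,-0.2,0.15,-18.5,0,0.4,-0.2,0.15,-18.8,0,0.4,-0.2,0.15,-18.8,0,-0.5,-0.2,0.15,-18.8,0,-0.5,-0.2,0.15,-18.8,0,-0.5,-0.2,0.15,-18.8,0,-0.5,-0.2,0.15,-18.8,0,-0.5],
)

```text
t: 8.02
tool_pos: [428.5, 118.9, 14.8]
tool_rot: [[0.09, 0.996, 0.001], [0.996, -0.09, -0.0], [-0.0, 0.001, -1.0]]
contact_force: [-0.6, 0.2, -1.3]
width: 32.1
grip_force: 12.0
```

move_arm(
  deltas=[0,0,3,0,-0.5,0.5,-1,6,0,-0.5,3,-5,6,0,-0.5,6,-9.5,6,0,-0.5,9,-14,6,0,-0.5,12,-18,6,0,-0.5,14.4,-20.9,6,0,-0.5,14.4,-20.9,6,0,-0.5,14.4,-20.9,5,0,-0.5,14.4,-20.9,3,0,-0.5,14.4,-20.9,1.3,0,-0.5,14.4,-20.9,0.8,0,-0.5],
)

```text
t: 9.52
tool_pos: [570.5, -89.1, 21.0]
tool_rot: [[0.088, 0.996, -0.004], [0.996, -0.088, -0.0], [-0.001, -0.004, -1.0]]
contact_force: [-8.2, -0.5, 20.5]
width: 32.7
grip_force: 12.0
```

```bash
python3 - <<'E'
from h import *
s=state();print(s["tool_pos"].round(1),s["width"],s["grip_force"],s["contact_force"])
D=viewer.grab_frame("side");cv2.imwrite("pics/s4.png",D[120:360,200:520,::-1].repeat(2,0).repeat(2,1))
E
```

```text
[570.5 -89.1  21. ] 32.723522560800824 12.001688850245955 [-8.17474539 -0.48487898 20.49392707]
```

View pics/s4.png

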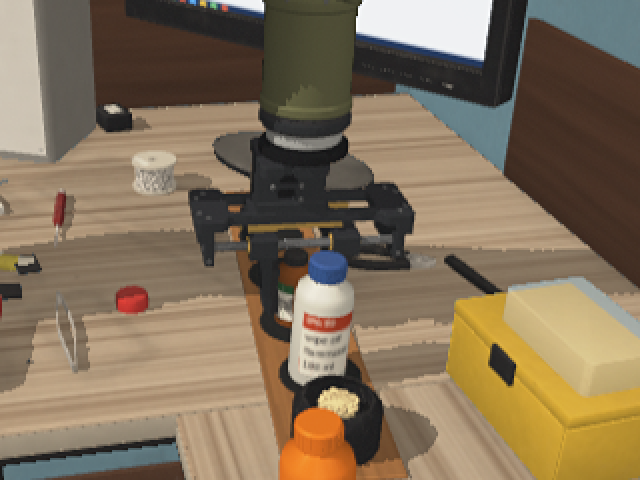

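It is pressing on the mat at 20 N, so I'll ease up 1 mm and then open slowly.

move_arm(
  deltas=[0,0,0.15,0,-0.5,0,0,0.15,0,-0.5,0,0,0.15,0,0.0,0,0,0.15,0,0.3,0,0,0.15,0,0.3,0,0,0.15,0,0.3,0,0,4,0,0.3,0,0,9,0,0.3,0,0,15,0,0.6,0,0,18,0,1],
)

```text
t: 10.82
tool_pos: [573.3, -89.3, 206.0]
tool_rot: [[0.09, 0.996, 0.004], [0.996, -0.09, 0.0], [0.001, 0.004, -1.0]]
contact_force: [0.3, 0.4, -1.5]
width: 75.6
grip_force: 0.0
```

```bash
python3 - <<'E'
from h import *
s=state();print(s["tool_pos"].round(1),s["width"],s["grip_force"],s["contact_force"])
cw=viewer.calibration("wrist");f=viewer.grab_frame("wrist")
D=viewer.grab_frame("side");cv2.imwrite("pics/s5.png",np.hstack([f,D])[:,:,::-1][:,::2][::2])
np.save("w3.npy",cw,allow_pickle=True);cv2.imwrite("pics/w3.png",f[:,:,::-1])
for P in[(430,-23,14),(573,-90,77),(573,-90,7)]:print(proj(cw,P).round())
E
```

```text
[573.3 -89.3 206. ] 75.57727247095646 0.0 [ 0.28934444  0.39297215 -1.54874625]
[165. 156.]
[320. 229.]
[320. 208.]
```

View pics/s5.png

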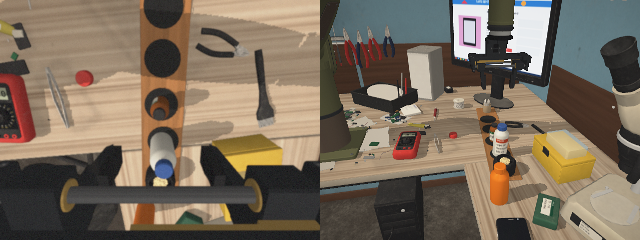

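```bash
python3 - <<'E'
from h import *
cs=viewer.calibration("scene")
print("speaker corner",onz(cs,(118,272),0).round(),"small black box",onz(cs,(97,225),0).round(),"screw",onz(cs,(166,284),5).round())
cw=np.load("w3.npy",allow_pickle=True).item();f=cv2.imread("pics/w3.png")[:,:,::-1].copy();h,s,v=hsv(f)
c,a,b=blob((h<18)&(s>110)&(v>25)&(v<110),(316,215),60);print("brown",c,a,b)
c,a,b=blob(v<45,(320,225),40);print("cap",c,a,b,onz(cw,c,77))
c,a,b=blob(masks(f)["red"],(168,154));print("red",c,a,b,onz(cw,c,13).round(1))
cv2.imwrite("pics/c3.png",f[150:280,250:400,::-1].repeat(4,0).repeat(4,1))
E
```

```text
speaker corner [376. 344.   0.] small black box [466. 442.   0.] screw [376. 236.   5.]
brown [326.82464455 209.34597156] 633 [306 192  33  46]
cap [342.8816568  201.00197239] 507 [323 185  31  34] [593.8266981  -68.24708128  77.        ]
red [168.10047847 155.8708134 ] 836 [151 141  35  31] [432.5 -23.4  13. ]
```

View pics/c3.png

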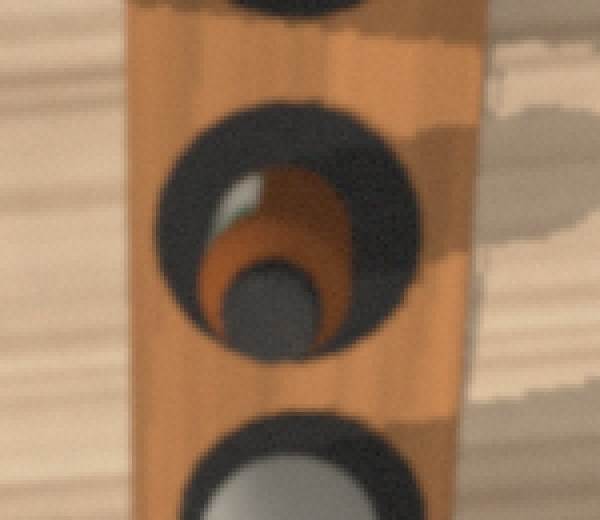

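The brown bottle stands upright on mat c, about 2 mm off centre. The reel is next, at (489,248.5).

move_arm(
  deltas=[-1.2,5,0,0,1,-2.4,10,0,0,1,-3.8,15.5,0,0,1,-5.2,21,0,0,1,-6.6,26.5,0,0,1,-7.8,31.5,0,0,1,-8.4,33.8,0,0,1,-8.4,33.8,-4,0,1,-8.4,33.8,-9,0,1,-8.4,33.8,-13,0,1,-8.4,33.8,-13,0,1],
)

```text
t: 12.3
tool_pos: [485.8, 246.5, 69.6]
tool_rot: [[0.089, 0.996, -0.006], [0.996, -0.089, -0.005], [-0.005, -0.006, -1.0]]
contact_force: [-0.4, -0.0, -0.0]
width: 88.2
grip_force: 0.0
```

```bash
python3 - <<'E'
from h import *
s=state();print(s["tool_pos"].round(1),s["width"],s["contact_force"])
cw=viewer.calibration("wrist");f=viewer.grab_frame("wrist");h,s,v=hsv(f)
p=proj(cw,(489,248.5,36));print(p)
c,a,b=blob(v<110,p,40);print("hub",c,a,b,onz(cw,c,36))
E
```

```text
[485.8 246.5  69.6] 88.15922852595394 [-0.44814527 -0.00564592 -0.00058913]
[326.25743451 272.56953179]
hub [327.87378641 271.39320388] 206 [320 264  18  16] [489.98480002 249.15459174  36.        ]
```

move_arm(
  deltas=[0.1,0.1,-2,0,1,0.1,0.1,-4,0,1,0.1,0.1,-5,0,1,0.1,0.1,-5,0,1,0.1,0.1,-5,0,1],
)

```text
t: 12.98
tool_pos: [489.6, 249.6, 23.4]
tool_rot: [[0.09, 0.996, 0.001], [0.996, -0.09, 0.001], [0.001, 0.001, -1.0]]
contact_force: [-0.1, 0.2, 0.2]
width: 88.2
grip_force: 0.0
```

move_arm(
  deltas=[0,0,-1,0,1,0,0,-1.8,0,1,0,0,-1.8,0,1,0,0,-1.8,0,-0.2,0,0,-1.8,0,-0.2,0,0,-1.8,0,-0.2,0,0,-1.8,0,-0.2,0,0,-1.8,0,-0.2,0,0,-1.8,0,-0.2],
  grip_force=20,
)

```text
t: 14.1
tool_pos: [489.3, 249.3, 4.9]
tool_rot: [[0.09, 0.996, 0.0], [0.996, -0.09, 0.0], [0.0, 0.0, -1.0]]
contact_force: [-0.0, -0.4, 1.8]
width: 53.5
grip_force: 20.0
```

move_arm(
  deltas=[0,0,2,0,-0.2,0,0,6,0,-0.2,0,-1,11,0,-0.2,-1,-5,14,0,-0.2,-1,-10,14,0,-0.2,1,-15,14,0,-0.2,5,-20,14,0,-0.2,9.4,-25,14,0,-0.2,9.4,-25,10,0,-0.2,9.4,-25,6,0,-0.2,9.4,-25,4,0,-0.2,9.4,-25,4,0,-0.2],
)

```text
t: 15.6
tool_pos: [582.1, -0.6, 43.6]
tool_rot: [[0.089, 0.996, -0.003], [0.996, -0.089, -0.0], [-0.001, -0.003, -1.0]]
contact_force: [-0.1, -0.1, -2.2]
width: 53.5
grip_force: 20.0
```

move_arm(
  deltas=[0,0,-1.5,0,-0.2,0,0,-2.8,0,-0.2,0,0,-3.1,0,-0.2,0,0,-3.1,0,-0.2,0,0,-3.1,0,-0.2],
)

```text
t: 16.23
tool_pos: [583.6, -0.6, 14.1]
tool_rot: [[0.09, 0.996, 0.001], [0.996, -0.09, 0.0], [0.0, 0.001, -1.0]]
contact_force: [0.4, 0.4, -2.0]
width: 53.3
grip_force: 20.0
```

move_arm(
  deltas=[0,0,-0.2,0,-0.2,0,0,-0.2,0,-0.2,0,0,-0.2,0,0.4,0,0,-0.2,0,0.9,0,0,-0.2,0,0.9,0,0,-0.2,0,0.9,0,0,4,0,1,0,0,9,0,1,-5,-0.7,12,0,1,-10,-1.5,12,0,1,-15.3,-2.2,12,0,1,-15.3,-2.2,10,0,1],
)

```text
t: 17.73
tool_pos: [425.8, -24.2, 114.7]
tool_rot: [[0.089, 0.996, -0.003], [0.996, -0.089, -0.002], [-0.003, -0.003, -1.0]]
contact_force: [1.3, 0.4, -0.6]
width: 88.1
grip_force: 0.0
```

move_arm(
  deltas=[0,0,-2,0,0.6,0,0,-4,0,0.4,0,0,-4,0,0.4,0,0,-4,0,0.4],
)

```text
t: 18.23
tool_pos: [430.5, -22.6, 74.2]
tool_rot: [[0.09, 0.996, 0.001], [0.996, -0.09, 0.0], [0.0, 0.001, -1.0]]
contact_force: [-0.2, -0.2, 0.0]
width: 61.8
grip_force: 0.0
```

```bash
python3 - <<'E'
from h import *
s=state();print(s["tool_pos"].round(1),s["width"],s["t"])
cw=viewer.calibration("wrist");f=viewer.grab_frame("wrist")
cs=viewer.calibration("scene");S=viewer.grab_frame("scene")
c,a,b=blob(masks(f)["red"],proj(cw,(430,-23,14)));print("red",c,a,b,onz(cw,c,13))
cv2.imwrite("pics/s6.png",np.hstack([f,S])[:,:,::-1][:,::2][::2])
print("reel px expected",proj(cs,(583,-1,43)))
E
```

```text
[430.5 -22.6  74.2] 61.84939453457978 18.225
red [320.17650531 257.48347107] 1694 [299 234  44  48] [430.19740854 -21.94066666  13.        ]
reel px expected [309.42161338 215.81510177]
```

View pics/s6.png

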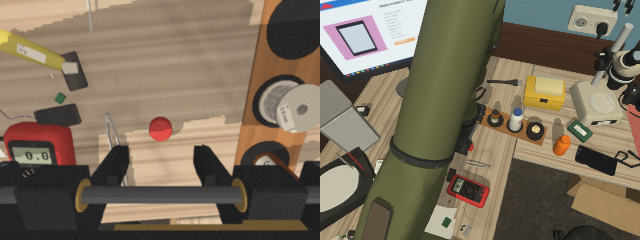

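The reel stands on mat b and the red cap is under the tool. I'll narrow the opening to keep the finger off the tweezers.

move_arm(
  deltas=[0,0.05,-2,0,0.1,0,0.05,-4,0,0.1,0,0.05,-6,0,0.1,0,0.05,-7,0,0.1,0,0.05,-7.1,0,0.1,0,0.05,-7.1,0,0.1,0,0.05,-7.1,0,-0.6,0,0.05,-7.1,0,-0.6,0,0.05,-7.1,0,-0.6,0,0.05,-7.1,0,-0.6,0,0.05,-7.1,0,-0.6],
  grip_force=10,
)

```text
t: 19.7
tool_pos: [430.5, -22.3, 3.1]
tool_rot: [[0.09, 0.996, 0.001], [0.996, -0.09, -0.0], [-0.0, 0.001, -1.0]]
contact_force: [0.2, -1.0, 6.1]
width: 30.0
grip_force: 10.0
```

move_arm(
  deltas=[0,0,3,0,-0.6,0,1,8,0,-0.6,2,5,10,0,-0.6,6,9,10,0,-0.6,11,10.6,10,0,-0.6,16.2,10.6,10,0,-0.6,16.2,10.6,8,0,-0.6,16.2,10.6,5,0,-0.6,16.2,10.6,2.5,0,-0.6,16.2,10.6,1.2,0,-0.6,16.2,10.6,1.2,0,-0.6,16.2,10.6,1.2,0,-0.6],
)

```text
t: 21.2
tool_pos: [592.5, 84.0, 15.5]
tool_rot: [[0.09, 0.996, 0.001], [0.996, -0.09, 0.0], [0.0, 0.001, -1.0]]
contact_force: [0.1, -0.5, 0.8]
width: 30.0
grip_force: 10.0
```

move_arm(
  deltas=[0,0,-0.3,0,-0.6,0,0,-0.45,0,-0.6,0,0,-0.45,0,-0.6,0,0,-0.45,0,0,0,0,-0.45,0,0.3,0,0,-0.45,0,0.3,0,0,4,0,0.5,0,0,10,0,0.5,0,0,15,0,1,-4,-5,18,0,1,-8,-9,18,0,1,-8,-9,18,0,1],
)

```text
t: 22.7
tool_pos: [508.3, -11.3, 194.6]
tool_rot: [[0.094, 0.996, -0.004], [0.996, -0.095, -0.005], [-0.006, -0.004, -1.0]]
contact_force: [1.4, 0.6, 0.5]
width: 88.1
grip_force: 0.0
```

```bash
python3 - <<'E'
from h import *
s=state();print(s["tool_pos"].round(1),s["width"],s["t"],s["contact_force"].round(1))
cw=viewer.calibration("wrist");f=viewer.grab_frame("wrist");D=viewer.grab_frame("side")
c,a,b=blob(masks(f)["red"],proj(cw,(592,84,21)));print("red",c,a,b,onz(cw,c,20))
for n,P in[("a",(592.5,84,7)),("reel",(583.3,-1,43)),("b",(583.3,-1,7))]:print(n,proj(cw,P).round(1))
cv2.imwrite("pics/s7.png",np.hstack([f[:,200:600],D[130:370,200:400].repeat(2,0).repeat(2,1)])[:,:,::-1])
E
```

```text
[508.3 -11.3 194.6] 88.07654626659806 22.7 [1.4 0.6 0.5]
red [407.9086994  99.5538329] 1161 [389  81  39  39] [592.16343599  82.1493812   20.        ]
a [404.9  98. ]
reel [405.2 200.4]
b [396.9 192.2]
```

View pics/s7.png

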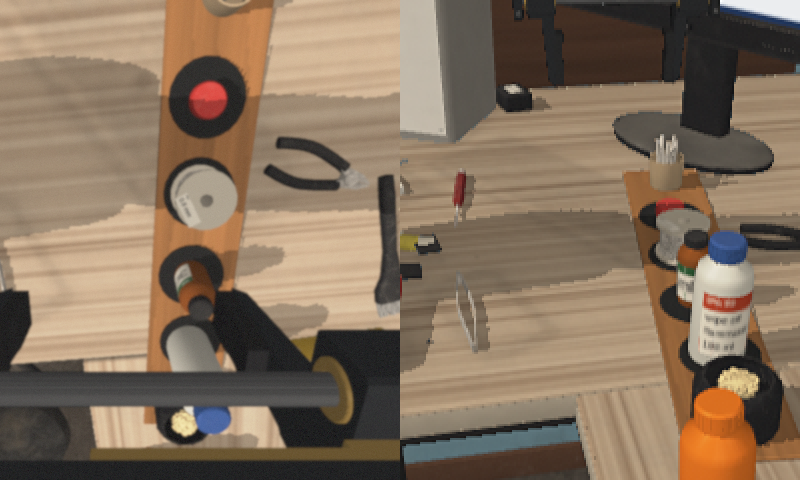

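All four stand upright and close to the middle of their mats: cap on a, reel on b, brown bottle on c, white bottle on d. The gripper is clear at 195 mm.

```bash
python3 -c "
from workcell import workorder; print(workorder.job_done())"
```

```text
the job is handed in; nothing more can be done
None
```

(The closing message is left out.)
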